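Shim the rocking tip press

TASK

The walnut tip press rocks: it leans forward onto its short front legs. Slide the yellow wedge along the bench with the fingers, thin end first, under the orange pad at the middle of the press's front edge until the press stands level and the wedge is snug, without ramming it. Then press down on the brass disc at the front of the press to check that it no longer rocks, and leave everything standing so; do not lift the wedge, and leave the other things on the bench alone.

Things in the scene. Friction and masses are not known exactly. Their poses are not given: they have to be found in the camera images.
- wedge: loose yellow plastic wedge, about 90 g, 110 mm long, 44 mm wide, 4 mm high at the thin end rising evenly (1 in 5) to 26 mm at the thick end, whose upright end face is the place to push. Origin: centre of its underside; x points to the thin end (thin edge at +55 mm, thick end face at -55 mm), z up. It stays by friction where it is left.
- shim_pad: orange round bar, 16 mm thick, 52 mm long, under the middle of the press's front edge (under an orange mark). Origin: middle of its lowest line, 8 mm above the bench when leaning, 17 mm when level. x points from the press's front to its back (the way to push), y along the bar. The wedge touches it with the thin edge about 20 mm past it; the press is level at about 65 mm. Front legs: 62 mm to either side.
- disc_top (a point): centre of the top face of the brass disc, 44 mm across, at the front of the press's top, 20 mm behind the pad; about 55 mm above the bench when leaning, 64 mm when level. Axes as the pad's. Behind it on the press stand a screw (140 mm behind the disc) and a column (210 mm behind), up to 240 mm high.
- stand: the cross bar on which the press rocks, fixed to the bench. Origin: on the bench under its middle, 180 mm behind the pad; x from the press's front to its back, z up. The walnut block above it is 150 mm wide and reaches from 200 mm before it to 80 mm behind it; its underside is 30 mm and its top 60 mm above the bench when level.
- press (a joint): lean of the press in rad: -0.05 leaning fully forward on its short front legs, 0 level with the rear legs on the bench; it cannot go past 0. It leans forward by its own weight, which puts a few newtons on the wedge. Once level, pushing the wedge further only makes the resistance rise steeply.
- canister: bystander: amber glass canister with a brass lid, 58 mm across, 84 mm high. Origin: centre of its underside
- tip_cup: bystander: tin cup, 64 mm across, 30 mm high, with three tan tips in it. Origin: centre of its underside
- scuffer: bystander: round steel scuffer, 38 mm across, 24 mm high. Origin: centre of its underside
- ferrule: bystander: bone-white ferrule standing upright, 14 mm across, 25 mm high. Origin: centre of its underside
- chalk: bystander: blue chalk cube, 22 mm. Origin: centre of its underside
- gauge: bystander: flat steel slide gauge, 100 mm long, 12 mm high at most. Origin: centre of its underside
There are look-alikes about, which are no part of the job. Of the things that look like the wedge, take the one that is farthest to the robot's right at the start.

How it is judged:
By the outcome, as a careful person would: the job done as asked, in the order asked, and still so for the second after the job is handed in, with the robot touching nothing.
It also fails if it takes over 53 s, if anything falls off the work surface, if the arm or the gripper's body presses on something with over 40 N, if the wrist force passes 120 N, or if a joint passes its speed limit or range.

ROBOT

A 6-joint arm with a two-finger parallel gripper is mounted at the origin on the work surface. World frame = base frame: x ahead of the robot, y to its left, z up, the work surface at z = 0. Lengths are in m, angles in rad, forces in N, time in s.
With the tool pointing down it reaches from about 0.35 to 0.975 m from the base axis. Payload 4.9 kg.
Tool frame: the origin (TCP) lies on the centre line of the jaws, within the pads' length; the fingertips stand ctrl.nose_length ahead of it and the grasp point (between the pads) lies 2 mm behind it (ctrl.nose_length is the distance from the TCP to the fingertips, in m); z points along the fingers, y is the direction in which the jaws open and shut (so a half turn about z gives the same grasp; the last joint's range is limited). The gripper opens to 85 mm and grips with 20 to 120 N. Pads are 22 mm wide; open, the fingers measure 114 mm over their backs; the gripper's body (76 mm by 85 mm) begins 54 mm behind the grasp point. The pads swing forward as they close: fully open they stand 13 mm farther back than shut.
Start: joints at [-1.365, 0.053, 1.613, -0, 1.476, -0.119], TCP at [0.199, -0.592, 0.248] pointing down, gripper open.
Joint ranges: [-3.01, 3.01], [-1.01, 2.22], [0.06, 2.58], [-1.02, 4.17], [0.09, 2.62], [-3.14, 3.14]. Speed limits (rad/s): [2.57, 2.57, 3.14, 3.14, 3.14, 3.14].

INTERFACE

Orientations are given as a rotation vector (axis times angle).
In Python, from station import sensors, get_image, order, ctrl gives the robot as it stands.
- The arm moves only by the tool move_arm, never from a script. Its argument "increments" is a list of rows, each a list of 5 numbers: the shift along the tool's x, y, z in cm, then the turn about the tool's z in degrees, then the finger opening in cm, from 0 to 8.54. In form: [[dx, dy, dz, twist, gripper], ...]. A call has 1 to 5 rows; each row is the pose to reach, as a shift and turn from the pose commanded when the call began, along the tool's axes at that moment; what a row does not reach only later rows make up. A row lasts 1/8 s, in which the tool goes at most 62.5 mm and 10.7 degrees, less where a joint would pass 70% of its speed; a pose out of reach is approached as far as the arm can. A call with a gripper value outside its range is refused whole. The fingers move at their own pace and stop on an object; "newtons" is the grip in N (left out, the last holds). Time passes only in rows, so rows that repeat a pose let the fingers close. It gives the time, the measured TCP pose, the force and the opening at its end, in the units of the state.
- sensors.get_obs(): the state, without advancing time (a new reading comes with each control period).
- get_image(name): name is "scene" or "top" or "wrist"; returns a dict with "image" (420x560x3 uint8, red, green, blue), "K" (3x3 intrinsics, pixels), "D" ([k1, k2, p1, p2, k3] as OpenCV has them; the pictures are not rectified), "R" (3x3) and "t" (3): a world point X has camera coordinates R X + t. Camera axes: x right, y down, z forward; pixel columns grow to the right and rows downward; lengths in m; the calibration is good to about 2 mm. A picture is of the moment at which its call begins. There is no depth.
- order.finish_job(): hands the job in, once; it reports no verdict.
The state is a dict: "t": time; "q": joint angles; "dq": joint speeds; "effort": joint torques, N m; "tool_pos": TCP position; "tool_rot": TCP orientation; "contact_force": force on the tool from outside, world axes, zero at the start; "wrist_torque": the same for the moment, N m; "opening": finger opening in m.
Only numpy, scipy, OpenCV 4.12 (cv2) and the standard library are available. Lean on these libraries where they do the work, as an engineer would, in place of code of your own. Each camera call takes 0.05 s, during which the arm holds its last target.

## Working session

There is one attempt and no reset: what is moved stays moved. The work goes in short steps, Python scripts to look and compute and a tool call to move; the robot and the scene stay as the last step left them, time stands still between calls to the robot, and variables do not carry over. Pictures are saved under pics/ and viewed, and the job is handed in when it is done.

Besides the shell and the picture viewer there is one more tool, called after "Emit:" in YAML: its name, and indented under it one key for each argument. move_arm: Moves the arm, as the interface text tells. Its arguments: {"type":"object","properties":{"increments":{"type":"array"},"newtons":{"type":"number"}},"required":["increments"]}

```bash
mkdir -p pics; ls; python3 - <<'E'
from station import sensors,get_image,order,ctrl
import cv2
print(ctrl.nose_length); print(sensors.get_obs())
for n in("scene","top","wrist"):
    d=get_image(n); cv2.imwrite(f"pics/{n}0.png",d["image"][:,:,::-1]); 
    print(n,d["K"],d["D"],d["R"],d["t"])
    import pickle; pickle.dump(d,open(f"{n}0.pkl","wb"))
E
```

```text
pics
0.017
{'t': 0.0, 'q': array([-1.36500576e+00,  5.33877952e-02,  1.61430717e+00, -1.50371296e-05,
        1.47601423e+00, -1.18967865e-01]), 'dq': array([-7.05189954e-04,  2.63958989e-04, -7.12003298e-05,  2.08829049e-03,
        1.80913207e-03,  1.42377184e-03]), 'effort': array([-1.38018868e-04, -3.93672216e+01, -3.70179248e+01, -9.43053533e-05,
        6.96838993e-03,  1.62479847e-05]), 'tool_pos': array([ 0.19931759, -0.5917354 ,  0.24703595]), 'tool_rot': array([-3.09817991e+00, -5.07551017e-01,  1.67659616e-04]), 'contact_force': array([ 0.60977115, -0.40482401, -0.24800635]), 'wrist_torque': array([-0.01368909, -0.00513913, -0.0263893 ]), 'opening': 0.0857335550961854}
scene [[479.53962354   0.         286.46886562]
 [  0.         479.53962354 205.49577309]
 [  0.           0.           1.        ]] [0.05494596 0.         0.         0.         0.        ] [[ 0.80621758  0.59140024  0.01609257]
 [ 0.32501976 -0.42002208 -0.84731553]
 [-0.49434338  0.68835107 -0.53084595]] [-0.40720992 -0.07673477  1.64748996]
top [[404.71407439   0.         272.8719268 ]
 [  0.         404.71407439 207.87815709]
 [  0.           0.           1.        ]] [-0.11390134  0.          0.          0.          0.        ] [[ 0.0114288  -0.99993413  0.00105537]
 [-0.9757074  -0.01138282 -0.21878187]
 [ 0.21877947  0.00147068 -0.97577322]] [0.0274871  0.5062012  1.08905567]
wrist [[359.28865991   0.         279.98646738]
 [  0.         359.28865991 210.23383172]
 [  0.           0.           1.        ]] [-0.01708982  0.          0.          0.          0.        ] [[ 0.31920244 -0.94768505 -0.00169066]
 [-0.90816705 -0.30640068  0.28522137]
 [-0.27081805 -0.08950795 -0.95846018]] [-0.62366177 -0.03554843  0.37852206]
```

View pics/scene0.png

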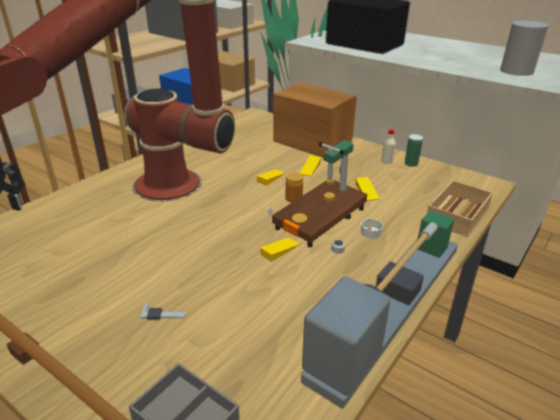

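View pics/top0.png

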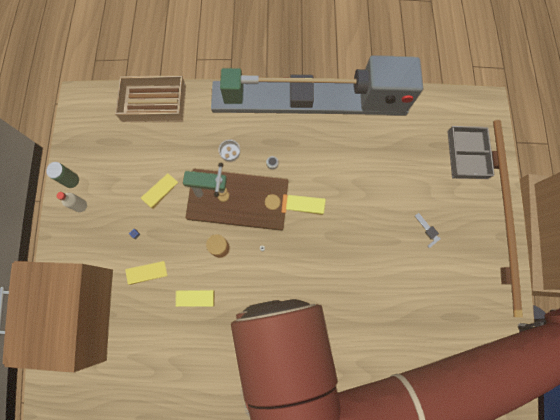

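View pics/wrist0.png

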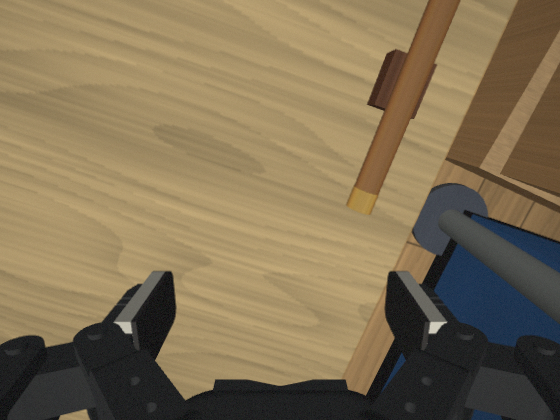

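The scene view shows four yellow wedges and the top view matches: top pixels (304,204), (159,190), (146,272) and (195,298). In the top picture left is +y, so (304,204) is farthest to the robot's right, in front of the orange pad at about (285,204). I'll confirm it in a crop.

```bash
python3 - <<'E'
import cv2,numpy as np
a=cv2.imread("pics/top0.png")[160:240,250:350]; b=cv2.imread("pics/scene0.png")[190:270,240:340]
cv2.imwrite("pics/crop0.png",np.vstack([cv2.resize(x,(600,300) if 0 else (375,300),interpolation=cv2.INTER_CUBIC) for x in(a,b)]))
E
```

```text
(no output)
```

View pics/crop0.png

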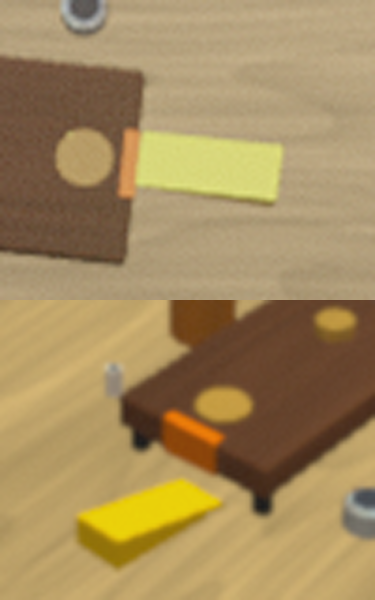

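The crop confirms it: the yellow wedge lies with its thin end toward the orange pad and its thick end away from the press. Next I'll measure both.

```bash
cat > h.py <<'E'
import cv2,numpy as np,pickle
def ray(d,uv):
    p=cv2.undistortPoints(np.array(uv,float).reshape(-1,1,2),d["K"],d["D"]).reshape(-1,2)
    v=np.c_[p,np.ones(len(p))]@d["R"]; c=-d["R"].T@d["t"]; return c,v
def onz(d,uv,z):
    c,v=ray(d,uv); z=np.broadcast_to(z,(len(v),)); return c+v*((z-c[2])/v[:,2])[:,None]
def proj(d,X):
    return cv2.projectPoints(np.array(X,float).reshape(-1,1,3),cv2.Rodrigues(d["R"])[0],d["t"],d["K"],d["D"])[0].reshape(-1,2)
def yellow(d,roi):
    hsv=cv2.cvtColor(d["image"],cv2.COLOR_RGB2HSV); m=cv2.inRange(hsv,(24,100,90),(36,255,255))
    o=np.zeros_like(m); x0,y0,x1,y1=roi; o[y0:y1,x0:x1]=m[y0:y1,x0:x1]; return o
E
python3 - <<'E'
from h import *
t=pickle.load(open("top0.pkl","rb"));s=pickle.load(open("scene0.pkl","rb"))
m=yellow(t,(270,180,340,225)); c=max(cv2.findContours(m,0,1)[0],key=cv2.contourArea)
r=cv2.boxPoints(cv2.minAreaRect(c)); print(cv2.contourArea(c),r)
for z in(0.004,.026): print(z,onz(t,r,z))
m=yellow(s,(250,230,310,265)); c=max(cv2.findContours(m,0,1)[0],key=cv2.contourArea)
print(cv2.approxPolyDP(c,1.5,True).reshape(-1,2))
hsv=cv2.cvtColor(t["image"],cv2.COLOR_RGB2HSV)
print(hsv[204,265:335:2].tolist())
# orange mark, disc
for nm,d,roi in(("top",t,(275,185,295,225)),("scene",s,(275,210,310,245))):
    h=cv2.cvtColor(d["image"],cv2.COLOR_RGB2HSV); x0,y0,x1,y1=roi
    m=cv2.inRange(h,(5,120,100),(15,255,255))[y0:y1,x0:x1]; 
    ys,xs=np.nonzero(m); print(nm,len(xs),xs.mean()+x0,ys.mean()+y0,xs.min()+x0,xs.max()+x0,ys.min()+y0,ys.max()+y0)
# block
m=cv2.inRange(hsv,(0,60,20),(20,255,120)); o=np.zeros_like(m);o[160:235,180:295]=m[160:235,180:295]
c=max(cv2.findContours(o,0,1)[0],key=cv2.contourArea); print("block",cv2.approxPolyDP(cv2.convexHull(c),2.5,True).reshape(-1,2))
h=hsv
o=cv2.inRange(h,(10,60,120),(25,255,255))[190:214,262:282]; ys,xs=np.nonzero(o); print("disc",len(xs),xs.mean()+262,ys.mean()+190)
E
```

```text
532.5 [[285.61096 209.6959 ]
 [287.23834 194.23564]
 [325.18628 198.23015]
 [323.5589  213.69041]]
0.004 [[ 0.51244611 -0.00434233  0.004     ]
 [ 0.55974419 -0.00899078  0.004     ]
 [ 0.54883512 -0.12231989  0.004     ]
 [ 0.50165146 -0.11668536  0.004     ]]
0.026 [[ 0.50760887 -0.00366528  0.026     ]
 [ 0.55401712 -0.00822628  0.026     ]
 [ 0.54331328 -0.1194233   0.026     ]
 [ 0.49701731 -0.11389478  0.026     ]]
[[298 244]
 [286 238]
 [261 248]
 [273 254]]
[[19, 115, 171], [20, 112, 184], [20, 110, 186], [19, 110, 183], [20, 117, 181], [20, 112, 182], [20, 112, 185], [18, 115, 162], [12, 123, 116], [15, 150, 211], [15, 150, 211], [29, 111, 216], [30, 109, 218], [30, 110, 216], [30, 111, 216], [30, 112, 216], [30, 109, 217], [30, 110, 215], [30, 112, 216], [30, 109, 217], [30, 111, 216], [29, 110, 217], [30, 112, 217], [30, 112, 216], [30, 110, 218], [29, 112, 216], [29, 108, 219], [30, 113, 215], [30, 111, 216], [30, 113, 217], [22, 85, 190], [19, 78, 183], [18, 76, 184], [19, 78, 184], [19, 79, 185]]
top 132 282.25757575757575 204.12121212121212 275 286 185 223
scene 384 296.3125 223.53125 276 309 210 236
block [[190 187]
 [222 173]
 [287 180]
 [283 227]
 [280 230]
 [187 219]]
disc 226 272.34513274336285 201.76106194690266
```

```bash
python3 - <<'E'
from h import *
t=pickle.load(open("top0.pkl","rb"));s=pickle.load(open("scene0.pkl","rb"))
print("scene thick top",onz(s,[[261.5,247.9],[272.3,255.0]],.026),"thin",onz(s,[[298.5,243.5],[289,238]],.004))
# top face mask in top view: brighter saturated yellow, exclude side
h=cv2.cvtColor(t["image"],cv2.COLOR_RGB2HSV)
m=cv2.inRange(h,(26,95,205),(36,255,255));o=np.zeros_like(m);o[180:225,270:340]=m[180:225,270:340]
c=max(cv2.findContours(o,0,1)[0],key=cv2.contourArea);r=cv2.boxPoints(cv2.minAreaRect(c));print(r)
print(onz(t,r,[.004,.004,.026,.026]))
print("disc top",onz(t,[[272.35,201.76]],.055))
hs=cv2.cvtColor(s["image"],cv2.COLOR_RGB2HSV)
mm=cv2.inRange(hs,(14,120,120),(24,255,255))[212:224,288:312];ys,xs=np.nonzero(mm);print("disc scene",len(xs),xs.mean()+288,ys.mean()+212,onz(s,[[xs.mean()+288,ys.mean()+212]],.055))
print("block",onz(t,[[287.5,180],[284,228.5],[187,219]],[.05,.05,.064]))
mm=cv2.inRange(h,(5,125,150),(20,255,255))[185:225,279:291];ys,xs=np.nonzero(mm);print("orange top",len(xs),xs.mean()+279,ys.mean()+185,onz(t,[[xs.mean()+279,ys.mean()+185]],.04))
a=cv2.resize(t["image"][165:240,180:340,::-1],None,fx=5,fy=5,interpolation=cv2.INTER_CUBIC);cv2.imwrite("pics/press.png",a)
a=cv2.resize(s["image"][180:270,240:380,::-1],None,fx=5,fy=5,interpolation=cv2.INTER_CUBIC);cv2.imwrite("pics/press_s.png",a)
E
```

```text
scene thick top [[ 0.50651253 -0.11726691  0.026     ]
 [ 0.54883124 -0.12409856  0.026     ]] thin [[ 0.55832141 -0.01504891  0.004     ]
 [ 0.52141084 -0.01004261  0.004     ]]
[[285.9507  208.46849]
 [287.41373 194.56987]
 [324.58084 198.4822 ]
 [323.11783 212.38081]]
[[ 0.51617831 -0.00533144  0.004     ]
 [ 0.55872026 -0.00951778  0.004     ]
 [ 0.54253084 -0.11763105  0.026     ]
 [ 0.50088865 -0.11267019  0.026     ]]
disc top [[0.52388215 0.03501797 0.055     ]]
disc scene 155 298.258064516129 217.95483870967743 [[0.52557256 0.02784104 0.055     ]]
block [[ 0.59030143 -0.00801049  0.05      ]
 [ 0.44810894  0.00135033  0.05      ]
 [ 0.46927248  0.27389945  0.064     ]]
orange top 81 283.87654320987656 203.14814814814815 [[0.52376511 0.0018451  0.04      ]]
```

View pics/press.png

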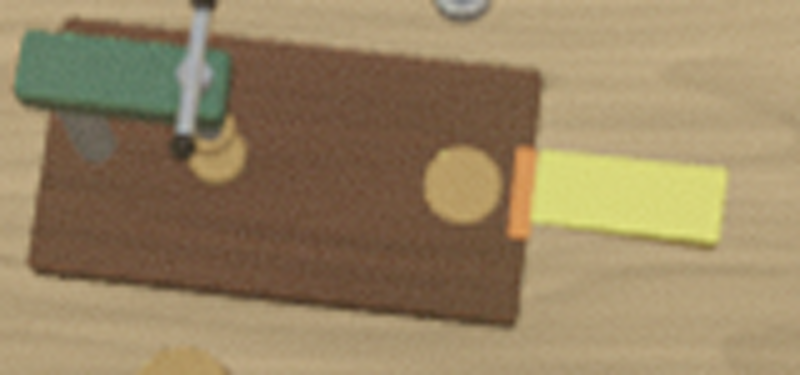

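View pics/press_s.png

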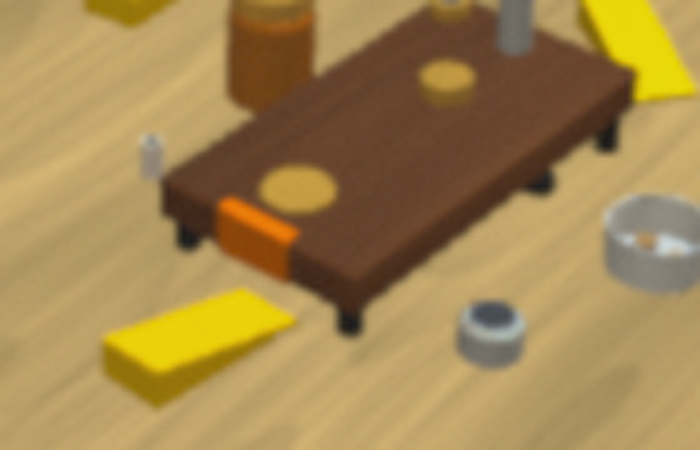

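```bash
cat >> h.py <<'E'
def delta(obs,target,yaw_x):
    "cm in tool axes and deg twist to reach target TCP with tool x at world angle yaw_x (rad)"
    R=cv2.Rodrigues(obs["tool_rot"])[0]; d=R.T@(np.array(target)-obs["tool_pos"])*100
    cur=np.arctan2(R[1,0],R[0,0]); return d, np.degrees((cur-yaw_x+np.pi)%(2*np.pi)-np.pi)
E
python3 - <<'E'
from h import *
from station import sensors
o=sensors.get_obs();w=pickle.load(open("wrist0.pkl","rb"))
R=cv2.Rodrigues(o["tool_rot"])[0]; c=-w["R"].T@w["t"]
print("cam in tool",R.T@(c-o["tool_pos"]),"cam axes in tool\n",R.T@w["R"].T)
print(delta(o,[.51,-.17,.24],np.pi/2-.07))
E
```

```text
cam in tool [ 0.07392379 -0.00045835 -0.12451091] cam axes in tool
 [[ 1.07297204e-04 -9.58408586e-01 -2.85399668e-01]
 [ 9.99999985e-01  1.41501557e-04 -9.92261296e-05]
 [ 1.35483672e-04 -2.85399653e-01  9.58408587e-01]]
(array([ 42.90316497, -30.06822265,   0.79050999]), np.float64(-67.38073507919162))
```

Emit:
move_arm:
  increments:
    - [48, -40, 0, -67, 0]
    - [48, -40, 0, -67, 0]
    - [48, -40, 0, -67, 0]
    - [48, -40, 0, -67, 0]
    - [48, -40, 0, -67, 0]

```text
t: 0.78
tool_pos: [0.3637, -0.3242, 0.2481]
tool_rot: [2.531, 1.861, 0.0]
contact_force: [0.4, 0.1, -0.1]
opening: 0.0002
```

```bash
python3 - <<'E'
from h import *
from station import sensors,ctrl
o=sensors.get_obs()
print(ctrl.nose_length,o["opening"],o["contact_force"]);print(delta(o,[.53,-.06,.24],np.pi/2-.07))
E
```

```text
0.017 0.00019648152122514554 [ 0.43762423  0.05329362 -0.0735322 ]
(array([30.17485184,  7.9966978 ,  0.80952661]), np.float64(-13.338087717661049))
```

Emit:
move_arm:
  increments:
    - [30, 8, 0, -13.3, 0]
    - [30, 8, 0, -13.3, 0]
    - [30, 8, 0, -13.3, 0]
    - [30, 8, 0, -13.3, 0]
    - [30, 8, 0, -13.3, 0]

```text
t: 1.4
tool_pos: [0.5311, -0.0625, 0.2482]
tool_rot: [2.304, 2.135, 0.0]
contact_force: [1.8, -1.4, -0.2]
opening: -0.0
```

```bash
python3 - <<'E'
from h import *
from station import sensors,get_image
o=sensors.get_obs();print(o["t"],delta(o,[.53,-.06,.24],np.pi/2-.07))
for n in("wrist","top"):
    d=get_image(n);pickle.dump(d,open(n+"1.pkl","wb"));cv2.imwrite(f"pics/{n}1.png",d["image"][:,:,::-1])
E
```

```text
1.4 (array([ 0.24251355, -0.13193964,  0.82062999]), np.float64(-0.34704955814408))
```

View pics/wrist1.png

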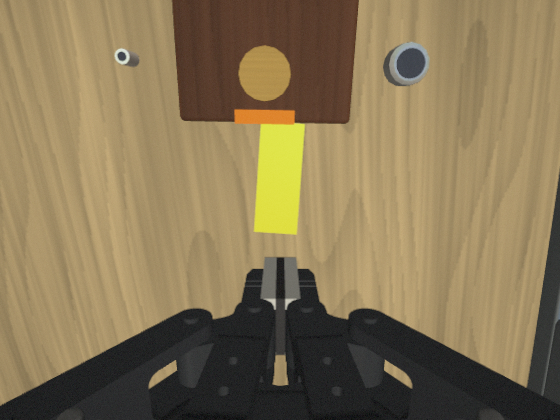

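The wrist view shows the wedge from about (255,231)/(297,234) at the thick end to (260,124)/(304,126) at the thin end. The orange mark is at (235–295,117) and the disc at (265,73), so the wedge sits right of the pad axis and is yawed slightly.

```bash
cat >> h.py <<'E'
def comp(d,lo,hi,roi):
    hsv=cv2.cvtColor(d["image"],cv2.COLOR_RGB2HSV);m=cv2.inRange(hsv,lo,hi);o=np.zeros_like(m);x0,y0,x1,y1=roi;o[y0:y1,x0:x1]=m[y0:y1,x0:x1]
    return max(cv2.findContours(o,0,1)[0],key=cv2.contourArea)
E
python3 - <<'E'
from h import *
w=pickle.load(open("wrist1.pkl","rb"))
c=comp(w,(24,150,150),(36,255,255),(200,100,360,260)); q=cv2.approxPolyDP(c,4,True).reshape(-1,2);print(q,cv2.boxPoints(cv2.minAreaRect(c)))
c=comp(w,(5,200,150),(16,255,255),(200,100,360,140));print("or",cv2.boundingRect(c))
c=comp(w,(14,120,100),(24,255,255),(235,43,297,105));(e,a,_)=cv2.fitEllipse(c);print("disc",e,a)
print("disc",onz(w,[e],.055), "orange top edge",onz(w,[[235,113],[295,113]],.05))
print("block corners",onz(w,[[181,121],[350,122]],.05))
for zz in ([.026,.026],): print("thick",onz(w,[[255,231.5],[297,234]],zz))
print("thin",onz(w,[[261,124],[304,126]],.004))
E
```

```text
[[303 124]
 [261 124]
 [254 231]
 [296 233]] [[253.385   231.22568]
 [260.74783 120.7832 ]
 [304.02216 123.66815]
 [296.65933 234.11063]]
or (235, 110, 60, 14)
disc (264.1366271972656, 72.79912567138672) (52.30112838745117, 55.50246047973633)
disc [[0.52648728 0.03599566 0.055     ]] orange top edge [[0.49818016 0.0056122  0.05      ]
 [0.55015961 0.00163927 0.05      ]]
block corners [[ 0.45029506  0.00254618  0.05      ]
 [ 0.59767864 -0.00956868  0.05      ]]
thick [[ 0.50265677 -0.11315864  0.026     ]
 [ 0.54544185 -0.11915592  0.026     ]]
thin [[ 0.51733202 -0.00771462  0.004     ]
 [ 0.56012907 -0.01292915  0.004     ]]
```

```bash
python3 - <<'E'
from h import *
from station import sensors
o=sensors.get_obs();print(o["t"],o["tool_pos"],delta(o,[.530,-.074,.021],np.pi/2-.082))
E
```

```text
1.5 [ 0.53198463 -0.05995158  0.24789649] (array([-1.45637649, -0.09698254, 22.6870599 ]), np.float64(0.7156974372346576))
```

Emit:
move_arm:
  increments:
    - [-1.4, -0.1, 0, 0.7, 6]
    - [-1.4, -0.1, 5, 0.7, 6]
    - [-1.4, -0.1, 10, 0.7, 6]
    - [-1.4, -0.1, 15, 0.7, 6]
    - [-1.4, -0.1, 15, 0.7, 6]

```text
t: 2.12
tool_pos: [0.524, -0.0795, 0.0936]
tool_rot: [-2.315, -2.111, 0.009]
contact_force: [-0.3, 0.2, -0.2]
opening: 0.06
```

```bash
python3 - <<'E'
from h import *
from station import sensors,get_image
d=get_image("wrist");cv2.imwrite("pics/wrist2.png",d["image"][:,:,::-1])
o=sensors.get_obs();print(o["t"],o["tool_pos"],o["opening"],delta(o,[.530,-.074,.021],np.pi/2-.082))
E
```

```text
2.175 [ 0.52656127 -0.07989788  0.09706067] 0.06000745015383556 (array([0.61542876, 0.31864009, 7.60513419]), np.float64(-0.543001600912629))
```

View pics/wrist2.png

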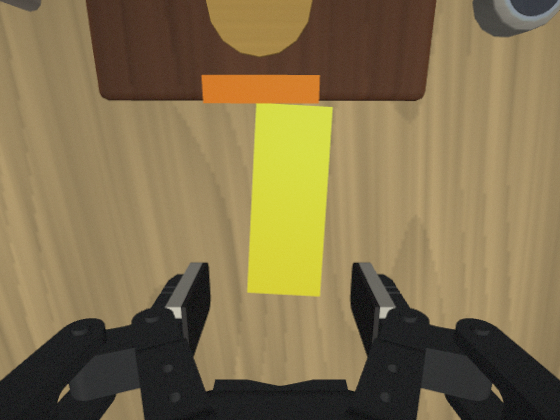

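Emit:
move_arm:
  increments:
    - [0.6, 0.3, 2.5, -0.5, 6]
    - [0.6, 0.3, 5, -0.5, 6]
    - [0.6, 0.3, 7, -0.5, 6]
    - [0.6, 0.3, 7, -0.5, 6]
    - [0.6, 0.3, 7, -0.5, 6]

```text
t: 2.8
tool_pos: [0.5338, -0.0738, 0.0311]
tool_rot: [2.306, 2.128, 0.004]
contact_force: [-0.5, 0.5, 0.3]
opening: 0.0599
```

```bash
python3 - <<'E'
from h import *
from station import sensors,get_image
d=get_image("wrist");cv2.imwrite("pics/wrist3.png",d["image"][:,:,::-1])
o=sensors.get_obs();print(o["t"],o["tool_pos"],o["contact_force"],delta(o,[.530,-.074,.021],np.pi/2-.082))
E
```

```text
2.85 [ 0.53373421 -0.07364914  0.03098005] [-0.95477863  0.47932571 -0.50183661] (array([-0.06406514, -0.37368859,  0.99646357]), np.float64(0.0892889946169568))
```

View pics/wrist3.png

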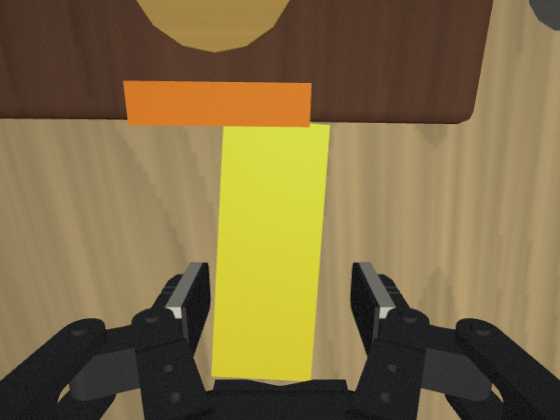

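The wedge lies between the open fingers. I'll lower and push it sideways, toward tool −y, with the right pad to centre and align it.

Emit:
move_arm:
  increments:
    - [0, 0, 0.9, 0, 6]
    - [0, -0.4, 0.9, 0, 6]
    - [0, -0.8, 0.9, 0, 6]
    - [0, -1.2, 0.9, 0, 6]
    - [0, -1.4, 0.9, 0, 6]

```text
t: 3.48
tool_pos: [0.5177, -0.0715, 0.0194]
tool_rot: [2.308, 2.131, 0.0]
contact_force: [0.1, -0.2, 0.5]
opening: 0.0602
```

Emit:
move_arm:
  increments:
    - [0, -0.25, 0, 0, 6]
    - [0, -0.5, 0, 0, 6]
    - [0, -0.75, 0, 0, 6]
    - [0, -1.0, 0, 0, 6]
    - [0, -1.0, 0, 0, 6]

```text
t: 4.1
tool_pos: [0.5077, -0.0708, 0.0193]
tool_rot: [-2.308, -2.131, 0.0]
contact_force: [0.4, 0.6, -0.1]
opening: 0.0602
```

```bash
cat >> h.py <<'E'
A=np.array([.082,.9966]);B=np.array([.9966,-.082]);P=np.array([.525,.016])
def lat(x): x=np.asarray(x)[...,:2]-P; return np.c_[x@A,x@B]*1000
E
python3 - <<'E'
from h import *
from station import sensors,get_image
d=get_image("wrist");cv2.imwrite("pics/wrist4.png",d["image"][:,:,::-1])
o=sensors.get_obs();print(o["t"],o["tool_pos"],o["contact_force"],lat(o["tool_pos"]))
E
```

```text
4.15 [ 0.50770617 -0.07074598  0.01920532] [-0.453592    0.03326302  0.26076585] [[-87.86913391 -10.12185785]]
```

View pics/wrist4.png

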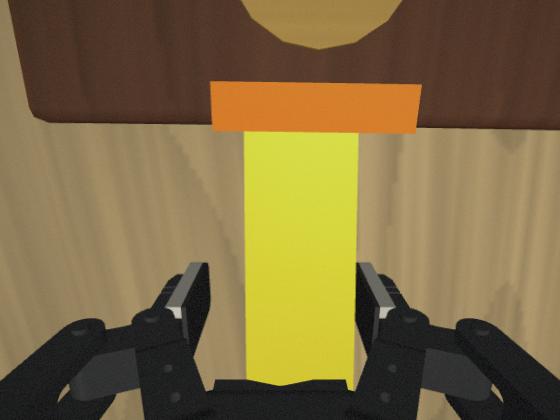

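Emit:
move_arm:
  increments:
    - [0, 0.4, 0, 0, 6]
    - [0, 0.4, -2.5, 0, 6]
    - [0, 0.5, -5, 0, 6]
    - [-3.5, 0.8, -5, 0, 0]
    - [-6.8, 0.8, -5, 0, 0]

```text
t: 4.78
tool_pos: [0.5112, -0.1401, 0.07]
tool_rot: [2.306, 2.131, 0.001]
contact_force: [0.0, 0.6, -0.2]
opening: 0.0246
```

```bash
python3 - <<'E'
from h import *
from station import sensors,get_image
d=get_image("wrist");cv2.imwrite("pics/wrist5.png",d["image"][:,:,::-1])
o=sensors.get_obs();print(o["t"],o["tool_pos"],lat(o["tool_pos"]),o["opening"],delta(o,[0.5,-.1,.024],np.pi/2-.082))
pickle.dump(d,open("wrist5.pkl","wb"))
E
```

```text
4.825 [ 0.51096705 -0.14336143  0.07005175] [[-159.97030541   -0.91759993]] 0.016770951844369563 (array([ 4.24708085, -1.45085319,  4.59019259]), np.float64(0.0479116257974471))
```

View pics/wrist5.png

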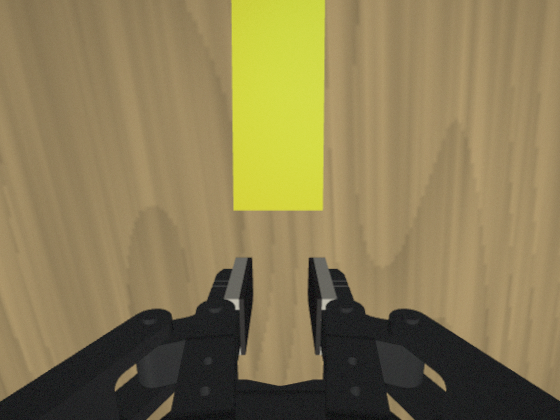

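```bash
python3 - <<'E'
from h import *
w=pickle.load(open("wrist5.pkl","rb"))
print(lat(onz(w,[[233.5,210],[323.5,210]],.026)), lat(onz(w,[[232,1],[325,1]],.012)))
E
```

```text
[[-133.37062754  -22.70261786]
 [-133.2410468    21.39953344]] [[-38.45557324 -22.03138555]
 [-38.29791437  20.22930001]]
```

Emit:
move_arm:
  increments:
    - [0, -0.1, 1, 0, 0]
    - [0, -0.1, 2.5, 0, 0]
    - [0, -0.1, 4, 0, 0]
    - [0, -0.1, 4.6, 0, 0]
    - [0, -0.1, 4.6, 0, 0]

```text
t: 5.45
tool_pos: [0.509, -0.1386, 0.0223]
tool_rot: [-2.307, -2.13, 0.001]
contact_force: [-0.5, 0.2, -0.1]
opening: -0.0002
```

Emit:
move_arm:
  increments:
    - [0.8, 0, 0, 0, 0]
    - [1.4, 0, 0, 0, 0]
    - [2.0, 0, 0, 0, 0]
    - [2.6, 0, 0, 0, 0]
    - [3.2, 0, 0, 0, 0]

```text
t: 6.08
tool_pos: [0.5123, -0.107, 0.0236]
tool_rot: [2.308, 2.131, 0.0]
contact_force: [-0.7, -0.1, 0.7]
opening: 0.0
```

Emit:
move_arm:
  increments:
    - [0.4, 0, 0, 0, 0]
    - [0.8, 0, 0, 0, 0]
    - [1.2, 0, 0, 0, 0]
    - [1.6, 0, 0, 0, 0]
    - [1.8, 0, 0, 0, 0]

```text
t: 6.7
tool_pos: [0.5135, -0.0891, 0.0233]
tool_rot: [-2.308, -2.131, 0.0]
contact_force: [-0.6, -0.3, 1.3]
opening: -0.0003
```

```bash
cat > look.py <<'E'
import sys
from h import *
from station import sensors,get_image
o=sensors.get_obs();print(o["t"],o["tool_pos"].round(4),lat(o["tool_pos"]).round(1),o["contact_force"].round(2),(A@o["contact_force"][:2]).round(2),np.degrees(delta(o,[0,0,0],np.pi/2-.082)[1]*np.pi/180).round(2))
for n in sys.argv[2:]:
    d=get_image(n);pickle.dump(d,open(n+sys.argv[1]+".pkl","wb"));cv2.imwrite(f"pics/{n}{sys.argv[1]}.png",d["image"][:,:,::-1])
E
python3 look.py 6 wrist
```

```text
6.7 [ 0.5135 -0.0891  0.0233] [[-105.6   -2.9]] [-0.57 -0.25  1.35] -0.3 0.13
```

View pics/wrist6.png

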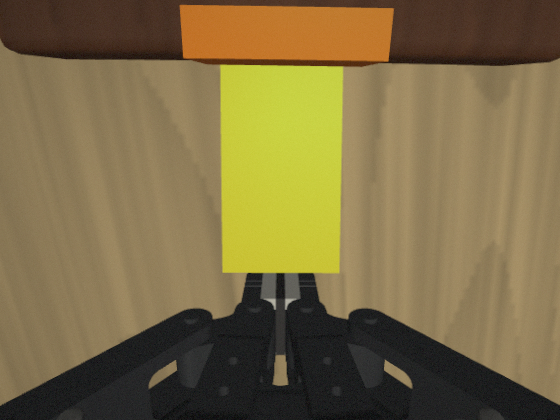

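The wedge is straight, centred on the finger line, and aligned with the pad. I'll push on slowly and watch the force.

Emit:
move_arm:
  increments:
    - [0.3, 0.05, 0, 0, 0]
    - [0.6, 0.1, 0, 0, 0]
    - [0.9, 0.1, 0, 0, 0]
    - [1.2, 0.1, 0, 0, 0]
    - [1.5, 0.1, 0, 0, 0]

```text
t: 7.38
tool_pos: [0.5161, -0.0768, 0.0239]
tool_rot: [2.304, 2.129, -0.005]
contact_force: [-0.8, -10.6, 0.8]
opening: -0.0003
```

Emit:
move_arm:
  increments:
    - [0.3, 0, 0, 0, 0]
    - [0.6, 0, 0, 0, 0]
    - [0.9, 0, 0, 0, 0]
    - [1.2, 0, 0, 0, 0]
    - [1.5, 0, 0, 0, 0]

```text
t: 8.0
tool_pos: [0.517, -0.0616, 0.0235]
tool_rot: [2.305, 2.129, -0.005]
contact_force: [-1.3, -9.7, 0.1]
opening: -0.0001
```

```bash
python3 look.py 7 wrist scene
```

```text
8.0 [ 0.517  -0.0616  0.0235] [[-78.   -1.6]] [-1.25 -9.7   0.12] -9.77 0.16
```

View pics/wrist7.png

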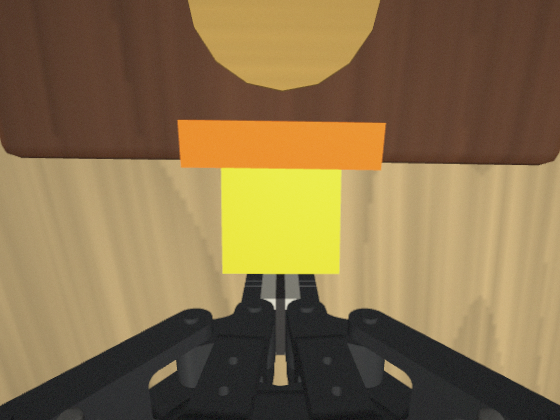

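Centred and sliding at about 10 N, with about 22 mm to go.

Emit:
move_arm:
  increments:
    - [0.3, 0, 0, 0, 0]
    - [0.6, 0, 0, 0, 0]
    - [0.9, 0, 0, 0, 0]
    - [1.2, 0, 0, 0, 0]
    - [1.4, 0, 0, 0, 0]

```text
t: 8.72
tool_pos: [0.518, -0.0475, 0.0233]
tool_rot: [2.305, 2.13, -0.005]
contact_force: [-0.2, -10.3, -0.6]
opening: -0.0001
```

Emit:
move_arm:
  increments:
    - [0.1, 0, 0, 0, 0]
    - [0.2, 0, 0, 0, 0]
    - [0.3, 0, 0, 0, 0]
    - [0.4, 0, 0, 0, 0]

```text
t: 9.22
tool_pos: [0.5183, -0.0436, 0.0233]
tool_rot: [2.305, 2.129, -0.005]
contact_force: [-0.3, -9.6, -0.3]
opening: 0.0
```

Emit:
move_arm:
  increments:
    - [0.1, 0, 0, 0, 0]
    - [0.2, 0, 0, 0, 0]

```text
t: 9.48
tool_pos: [0.5185, -0.0416, 0.0233]
tool_rot: [2.305, 2.13, -0.005]
contact_force: [-0.8, -9.1, -1.1]
opening: 0.0
```

Emit:
move_arm:
  increments:
    - [0.1, 0, 0, 0, 0]
    - [0.15, 0, 0, 0, 0]

```text
t: 9.72
tool_pos: [0.5185, -0.0401, 0.0233]
tool_rot: [2.305, 2.13, -0.005]
contact_force: [-0.8, -9.3, -0.7]
opening: -0.0001
```

Emit:
move_arm:
  increments:
    - [0.05, 0, 0, 0, 0]
    - [0.1, 0, 0, 0, 0]

```text
t: 9.98
tool_pos: [0.5186, -0.0395, 0.0233]
tool_rot: [2.304, 2.129, -0.006]
contact_force: [-1.6, -12.0, -0.5]
opening: -0.0
```

```bash
python3 look.py 8 wrist scene
```

```text
9.975 [ 0.5186 -0.0395  0.0233] [[-55.9  -1.8]] [ -1.58 -11.96  -0.5 ] -12.05 0.18
```

Emit:
move_arm:
  increments:
    - [0.05, 0, 0, 0, 0]
    - [0.05, 0, 0, 0, 0]

```text
t: 10.32
tool_pos: [0.5186, -0.0395, 0.0234]
tool_rot: [2.304, 2.129, -0.007]
contact_force: [-1.5, -11.7, -0.6]
opening: -0.0001
```

```bash
python3 look.py 9 wrist scene
```

```text
10.325 [ 0.5186 -0.0395  0.0234] [[-55.8  -1.8]] [ -1.48 -11.72  -0.6 ] -11.8 0.18
```

View pics/wrist9.png

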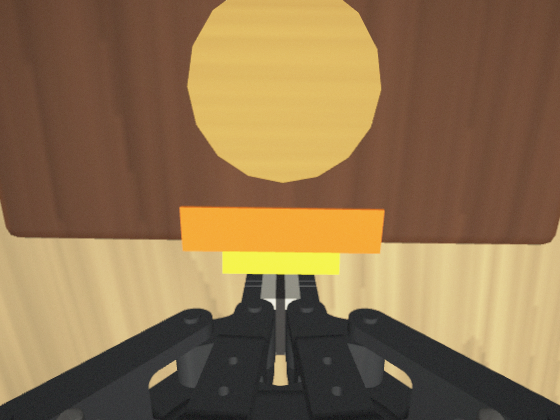

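View pics/scene9.png

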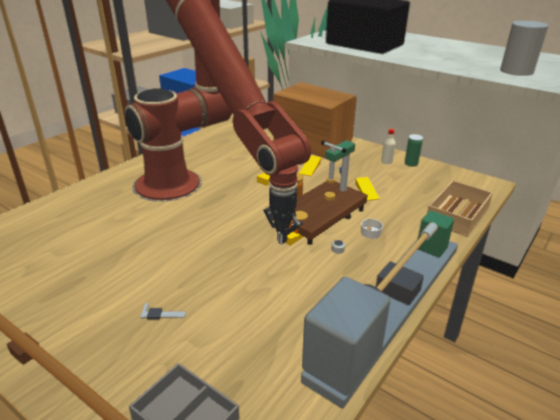

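The press is up and the force has started to rise, from 9 to 12 N. I'll take small steps to tell snug from stiction.

Emit:
move_arm:
  increments:
    - [0.05, 0, 0, 0, 0]
    - [0.1, 0, 0, 0, 0]

```text
t: 10.68
tool_pos: [0.5187, -0.0393, 0.0234]
tool_rot: [2.303, 2.129, -0.01]
contact_force: [-2.3, -17.0, -1.1]
opening: 0.0
```

```bash
python3 look.py 10; python3 - <<'E'
from h import *
from station import ctrl
for n in(7,9):
    w=pickle.load(open(f"wrist{n}.pkl","rb"))
    h=cv2.cvtColor(w["image"],cv2.COLOR_RGB2HSV)
    c=comp(w,(5,200,150),(15,255,255),(100,100,460,300));r=cv2.boundingRect(c);print(n,"orange",r, cv2.minAreaRect(c))
    W=cv2.minAreaRect(c)[1]
    # height from known 52 mm width
    top=[[r[0],r[1]],[r[0]+r[2]-1,r[1]]]
    for z in np.arange(.035,.066,.005):
        p=onz(w,top,z);print(round(z,3),round(np.linalg.norm(p[0]-p[1])*1000,1),end=" ")
    print()
E
```

```text
10.675 [ 0.5187 -0.0393  0.0234] [[-55.6  -1.8]] [ -2.32 -16.95  -1.1 ] -17.08 0.2
7 orange (179, 120, 46, 47) ((201.5, 143.0), (46.0, 45.0), 90.0)
0.035 13.8 0.04 13.2 0.045 12.5 0.05 11.9 0.055 11.3 0.06 10.7 0.065 10.1 
9 orange (181, 206, 68, 3) ((214.50001525878906, 207.00001525878906), (66.98969268798828, 1.1752578020095825), 1.005086064338684)
0.035 21.9 0.04 20.9 0.045 20.0 0.05 19.0 0.055 18.0 0.06 17.0 0.065 16.1
```

The resistance now rises steeply: 1 mm commanded gave 0.2 mm of motion and 17 N. The geometry puts the thin edge about 65 mm past the pad. The wedge is snug, so I'll retreat.

Emit:
move_arm:
  increments:
    - [-0.3, 0, 0, 0, 0]
    - [-1.5, 0, 0, 0, 0]
    - [-2.5, 0, 0, 0, 0]
    - [-2.5, 0, -5, 0, 0]
    - [-2.5, 0, -10, 0, 0]

```text
t: 11.3
tool_pos: [0.516, -0.0607, 0.1236]
tool_rot: [-2.307, -2.129, 0.001]
contact_force: [1.6, -0.8, 0.7]
opening: -0.0002
```

```bash
python3 look.py 11 wrist
```

```text
11.3 [ 0.516  -0.0607  0.1236] [[-77.2  -2.7]] [ 1.58 -0.77  0.66] -0.64 0.09
```

View pics/wrist11.png

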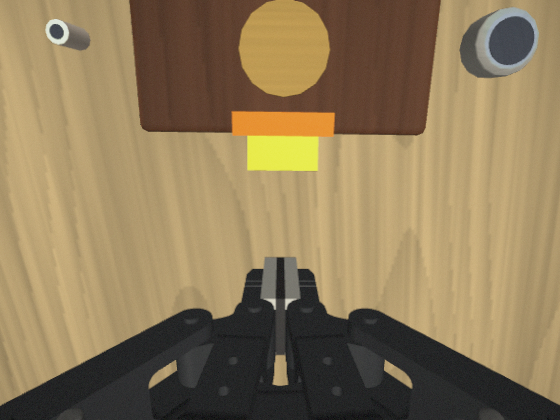

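The wedge is in place: its back edge is at row 170, centred under the orange mark at (283,123). The disc centre is at about (284,48). I'll measure the disc again before pressing.

```bash
python3 - <<'E'
from h import *
w=pickle.load(open("wrist11.pkl","rb"))
print("thick",lat(onz(w,[[247,170.5],[318.5,170.5]],.026)).round(1))
for z in(.055,.064):
  p=onz(w,[[239,48],[330,48],[284,48]],z);print(z,"disc dia",(np.linalg.norm(p[0]-p[1])*1000).round(1),lat(p[2:]).round(1))
for z in(.050,.060):
  p=onz(w,[[141,130],[426,133]],z);print(z,"block w",(np.linalg.norm(p[0]-p[1])*1000).round(1))
  p=onz(w,[[232.5,112],[334.5,113]],z);print(z,"orange w",(np.linalg.norm(p[0]-p[1])*1000).round(1))
E
```

```text
thick [[-43.9 -22.6]
 [-43.8  22.1]]
0.055 disc dia 45.2 [[22.9 -0. ]]
0.064 disc dia 43.1 [[21.6 -0.1]]
0.05 block w 154.6
0.05 orange w 54.4
0.06 block w 146.8
0.06 orange w 51.7
```

Orange and block widths fit z = 60 mm, which is level, and the thick face is at −44 mm, so the thin edge is about 66 mm past the pad. Now over the disc.

Emit:
move_arm:
  increments:
    - [4, 0.2, 0, 0, 0]
    - [8, 0.2, 0, 0, 0]
    - [9.7, 0.2, 0, 0, 0]
    - [9.7, 0.2, 1.5, 0, 0]
    - [9.7, 0.2, 3, 0, 0]

```text
t: 11.98
tool_pos: [0.5261, 0.0352, 0.0918]
tool_rot: [-2.309, -2.13, 0.001]
contact_force: [-1.5, -0.9, -0.0]
opening: -0.0
```

```bash
python3 look.py 12 scene top
```

```text
11.975 [0.5261 0.0352 0.0918] [[19.3 -0.4]] [-1.53 -0.89 -0.02] -1.01 0.09
```

View pics/scene12.png

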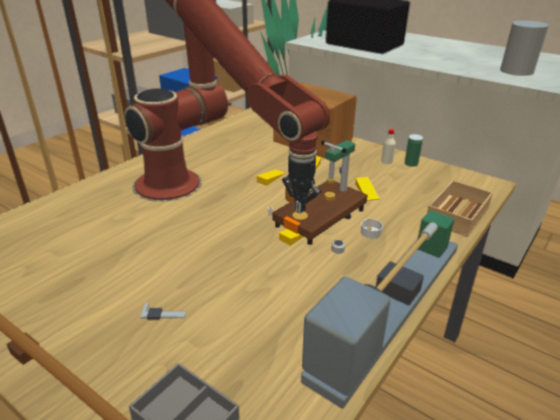

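The fingertips are over the brass disc, about 10 mm above it. Lowering in small steps.

Emit:
move_arm:
  increments:
    - [0, 0, 0.3, 0, 0]
    - [0, 0, 0.6, 0, 0]
    - [0, 0, 0.8, 0, 0]
    - [0, 0, 1.0, 0, 0]

```text
t: 12.58
tool_pos: [0.5267, 0.036, 0.0835]
tool_rot: [2.308, 2.131, 0.001]
contact_force: [0.0, 0.3, -0.5]
opening: -0.0004
```

Emit:
move_arm:
  increments:
    - [0, 0, 0.1, 0, 0]
    - [0, 0, 0.2, 0, 0]

```text
t: 12.82
tool_pos: [0.5266, 0.0361, 0.0813]
tool_rot: [2.308, 2.131, 0.0]
contact_force: [1.3, -0.1, 0.2]
opening: -0.0002
```

Emit:
move_arm:
  increments:
    - [0, 0, 0.1, 0, 0]
    - [0, 0, 0.15, 0, 0]

```text
t: 13.08
tool_pos: [0.5267, 0.0361, 0.081]
tool_rot: [-2.308, -2.131, 0.001]
contact_force: [-5.0, -0.1, 9.5]
opening: 0.0001
```

Emit:
move_arm:
  increments:
    - [0, 0, 0.1, 0, 0]
    - [0, 0, 0.1, 0, 0]

```text
t: 13.32
tool_pos: [0.5267, 0.0361, 0.081]
tool_rot: [-2.308, -2.131, 0.001]
contact_force: [-6.7, 0.3, 12.5]
opening: 0.0002
```

Contact is at TCP z = 0.081, so the disc top is at 0.064 m (level), and it doesn't give. Pressing a little more firmly.

Emit:
move_arm:
  increments:
    - [0, 0, 0.1, 0, 0]
    - [0, 0, 0.2, 0, 0]
    - [0, 0, 0.2, 0, 0]

```text
t: 13.7
tool_pos: [0.5268, 0.0361, 0.0808]
tool_rot: [-2.307, -2.131, 0.003]
contact_force: [-12.9, 1.1, 23.7]
opening: -0.0001
```

Emit:
move_arm:
  increments:
    - [0, 0, 0.05, 0, 0]
    - [0, 0, 0.05, 0, 0]
    - [0, 0, 0.05, 0, 0]
    - [0, 0, 0.05, 0, 0]

```text
t: 14.2
tool_pos: [0.5269, 0.0361, 0.0808]
tool_rot: [-2.307, -2.131, 0.003]
contact_force: [-14.7, 0.1, 27.4]
opening: -0.0001
```

```bash
python3 look.py 13
```

```text
14.2 [0.5269 0.0361 0.0808] [[20.2  0.2]] [-14.73   0.12  27.37] -1.09 0.15
```

27 N down and it sank only 0.2 mm, so it no longer rocks. Lifting off.

Emit:
move_arm:
  increments:
    - [0, 0, -0.2, 0, 0]
    - [0, 0, -0.5, 0, 0]
    - [0, 0, -1.5, 0, 0]
    - [0, 0, -4, 0, 0]
    - [-4, 0, -7, 0, 0]

```text
t: 14.82
tool_pos: [0.523, -0.0028, 0.1465]
tool_rot: [-2.303, -2.134, 0.001]
contact_force: [0.3, -0.5, 0.3]
opening: -0.0002
```

Emit:
move_arm:
  increments:
    - [-5, 0, -4, 0, 0]
    - [-10, 0, -6, 0, 0]
    - [-10, 0, -6, 0, 0]
    - [-10, 0, -6, 0, 0]

```text
t: 15.32
tool_pos: [0.5151, -0.1032, 0.2058]
tool_rot: [-2.308, -2.13, -0.0]
contact_force: [0.0, 0.0, 0.4]
opening: -0.0003
```

```bash
python3 look.py 14 wrist scene; python3 - <<'E'
from h import *
import numpy as np
a=pickle.load(open("wrist14.pkl","rb"))["image"];b=pickle.load(open("scene14.pkl","rb"))["image"]
cv2.imwrite("pics/fin.png",np.hstack([cv2.resize(a,(400,300)),cv2.resize(b[170:275,230:370],(400,300),interpolation=cv2.INTER_CUBIC)])[:,:,::-1])
E
```

```text
15.325 [ 0.5151 -0.1032  0.2058] [[-1.196e+02 -1.000e-01]] [0.   0.   0.36] 0.0 0.1
```

View pics/fin.png

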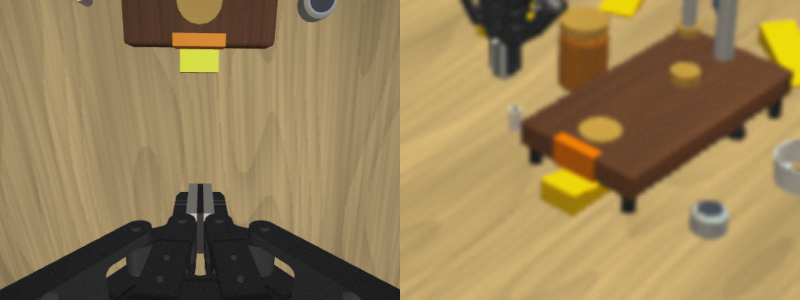

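The wedge is still under the pad, the press stands up on it, the bystanders are undisturbed and the robot is clear. Handing in.

```bash
python3 -c "
from station import order
print(order.finish_job())"
```

```text
the job is handed in; nothing more can be done
None
```

The yellow wedge is snug under the orange pad, and the press stands level and no longer rocks. I handed the job in at about 15 s with the arm clear of everything.

- **Choosing and centring:** I took the yellow wedge farthest to the robot's right. It lay about 13 mm off the pad's line and turned about 3°, so I first nudged it sideways along the bench with one open finger.
- **Pushing in:** With the fingers shut I pushed it thin end first, at about 10 N. I stopped when the resistance rose steeply, at 17 N for only 0.2 mm of movement. The thin edge was then about 65–66 mm past the pad.
- **Level check:** The fingertips met the brass disc at about 64 mm above the bench, which is the level height. Image measurements of the block and the orange mark agreed.
- **Rocking check:** Pressing straight down on the disc with about 27 N moved it only about 0.2 mm. About 15 N of sideways force appeared during that press, but the tool did not slip.
- **Last look:** The final pictures show the wedge still in place and the nearby bystanders where they were. The calibrated views of the starting scene had differed by up to 7 mm, so I relied on the wrist camera and touch. No final check failed.

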